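Seat the square lathe clamp shoe in its nest

TASK

Pick up the steel clamp shoe with the square foot and set it upright into the square pocket of the wooden nest on the bench, working it about a little if it catches on the rim, until its foot sits fully home on the pocket floor; then let go. Leave the shoe with the round foot standing where it is.

Things in the scene. Friction and masses are not known exactly. Their poses are not given: they have to be found in the camera images.
- square_shoe_mid (a point): Clamp shoe to be seated: bare steel, 62 mm tall, about 0.3 kg, loose, standing on the bench. Square foot 44 x 44 x 12 mm thick; from its middle rises a square shank 22 x 22 mm, 50 mm long, parallel to the foot (grasp it here). Point: its centre, 31 mm above the foot's underside; z up the shank, x and y square to the flats of foot and shank. A quarter turn makes no difference.
- round_shoe_mid (a point): The other clamp shoe, bare steel, 62 mm tall, with the same 22 x 22 mm shank but a round foot 58 mm across and 12 mm thick, too big for the pocket. It is to be left alone. The point is at its centre, 31 mm above its underside; z is up.
- nest_floor (a point): Nest: plywood block 94 x 94 x 24 mm high, fixed to the bench, a screw in each corner; in its middle one square pocket, open at the top, 54 x 54 mm (5 mm play each side of the foot), 14 mm deep, rim chamfered 3 mm. Point: centre of the pocket floor, 10 mm above the bench; z up, x and y square to the pocket's sides. With the shoe home, its mid point is 31 mm above this point.
There are look-alikes about, which are no part of the job. Leave any turquoise look-alike of the part that bears square_shoe_mid alone.

How it is judged:
At the end, for the whole second after the job is handed in: The square-footed shoe stands upright (within 6 degrees) and at rest in the pocket of the nest, its foot on the pocket floor (within 4 mm in height) and its centre within 12 mm of the pocket's centre, released (z of square_shoe_mid in the frame of nest_floor between 0.027 and 0.035 m and horizontal distance between square_shoe_mid and nest_floor below 0.012 m and angle between square_shoe_mid's own z axis and vertical below 0.1 rad and linear speed of square_shoe below 0.02 m/s); the robot touches nothing.
It fails at once if the round-footed shoe is moved more than 20 mm (distance of round_shoe_mid from where it was at the start of the episode above 0.02 m).
It also fails if it takes over 38 s, if anything falls off the work surface, if the arm or the gripper's body presses on something with over 40 N, if the wrist force passes 120 N, or if a joint passes its speed limit or range.

ROBOT

A 6-joint arm with a two-finger parallel gripper is mounted at the origin on a cart in front of the work surface, level with it; the furniture and walls round the work are solid. World frame = base frame: x ahead of the robot, y to its left, z up, the work surface at z = 0. Lengths are in m, angles in rad, forces in N, time in s.
With the tool pointing down it reaches from about 0.3 to 0.875 m from the base axis. Payload 6.4 kg.
Tool frame: the origin (TCP) lies between the finger pads; the fingertips stand env.nose_length ahead of it and the grasp point (between the pads) lies 5 mm behind it (env.nose_length is the distance from the TCP to the fingertips, in m); z points along the fingers, x is the direction in which the jaws open and shut, and the axes are right-handed (so a half turn about z gives the same grasp; the last joint's range is limited). The gripper opens to 85 mm and grips with 20 to 120 N. Pads are 22 mm wide; open, the fingers measure 114 mm over their backs; the gripper's body (76 mm by 85 mm) begins 54 mm behind the grasp point. The pads swing forward as they close: fully open they stand 13 mm farther back than shut.
Start: joints at [-1.539, 0.181, 1.607, -0, 1.354, -0.206], TCP at [0.135, -0.559, 0.245] pointing down, gripper open.
Joint ranges: [-2.99, 2.99], [-0.89, 2.07], [0.3, 2.58], [-1.14, 4.28], [0, 2.63], [-3.12, 3.12]. Speed limits (rad/s): [2.57, 2.57, 3.01, 3.14, 3.14, 3.14].

INTERFACE

Orientations are given as a unit quaternion [w, x, y, z].
In Python, from bench import env gives the robot as it stands.
- The arm moves only by the tool arm_command, never from a script. Its argument "commands" is a list of rows, each a list of 5 numbers: the shift along the tool's x, y, z scaled (see below), then the turn about the tool's z scaled (see below), then the finger opening in mm, from 0 to 85.4. In form: [[x, y, z, yaw, jaw], ...]. A call has 1 to 10 rows; each row is the pose to reach, as a shift and turn from the pose commanded when the call began, along the tool's axes at that moment; what a row does not reach only later rows make up. The controller multiplies each number of a shift by 250 mm and each number of a turn by 0.5 rad. A row lasts 1/10 s, in which the tool goes at most 50 mm and 8.59 degrees, less where a joint would pass 70% of its speed; a pose out of reach is approached as far as the arm can. A call with a number of a shift or a turn outside -1 to 1 is refused whole. A call with a gripper value outside its range is refused whole. The fingers move at their own pace and stop on an object; "grip_force" is the grip in N (left out, the last holds). Time passes only in rows, so rows that repeat a pose let the fingers close. It gives the time, the measured TCP pose, the force and the opening at its end, in the units of the state.
- env.observe(): the state, without advancing time (a new reading comes with each control period).
- env.grab_frame(name): name is "scene" or "top" or "wrist"; returns a dict with "frame" (400x640x3 uint8, red, green, blue), "vfov" (degrees; the focal length in pixels is half the picture's height over the tangent of half this angle, whatever the lens; pixels are square), "cx", "cy" (the principal point, pixels), "position" and "attitude" of the camera in the world. Camera axes: x right, y down, z forward; pixel columns grow to the right and rows downward; lengths in m; the calibration is good to about 2 mm. A picture is of the moment at which its call begins. There is no depth.
- env.sign_off(): hands the job in, once; it reports no verdict.
The state is a dict: "t": time; "joints": joint angles; "joint_velocities": joint speeds; "tau": joint torques, N m; "eef_pos": TCP position; "orientation": TCP orientation; "wrist_force": force on the tool from outside, world axes, zero at the start; "ft_torque": the same for the moment, N m; "finger_gap": finger opening in m.
Only numpy, scipy, OpenCV 4.12 (cv2) and the standard library are available. Lean on these libraries where they do the work, as an engineer would, in place of code of your own. Each camera call takes 0.05 s, during which the arm holds its last target.

## Working session

There is one attempt and no reset: what is moved stays moved. The work goes in short steps, Python scripts to look and compute and a tool call to move; the robot and the scene stay as the last step left them, time stands still between calls to the robot, and variables do not carry over. Pictures are saved under pics/ and viewed, and the job is handed in when it is done.

Besides the shell and the picture viewer there is one more tool, called after ">>>" in YAML: its name, and indented under it one key for each argument. arm_command: Moves the arm, as the interface text tells. Its arguments: {"type":"object","properties":{"commands":{"type":"array","items":{"type":"array","items":{"type":"number"}}},"grip_force":{"type":"number"}},"required":["commands"]}

```bash
ls; mkdir -p pics; python3 - <<'E'
from bench import env
import cv2,pickle
print(env.observe(), env.nose_length)
for n in ("scene","top","wrist"):
    d=env.grab_frame(n)
    cv2.imwrite(f"pics/{n}0.png",d["frame"][:,:,::-1])
    pickle.dump(d,open(f"pics/{n}0.pkl","wb"))
    print(n,{k:v for k,v in d.items() if k!="frame"})
E
```

```text
pics
{'t': 0.0, 'joints': array([-1.53931816e+00,  1.81551337e-01,  1.60801767e+00,  1.54344356e-05,
        1.35379530e+00, -2.06300979e-01]), 'joint_velocities': array([ 4.49083401e-04,  3.15890817e-04, -1.25486468e-03,  1.09241161e-04,
        8.86943403e-05,  1.83309066e-03]), 'tau': array([ 1.11062029e-03, -4.44872189e+01, -3.51335227e+01, -2.11821307e-04,
        9.18759702e-03,  1.71110366e-05]), 'eef_pos': array([ 0.13544222, -0.55827355,  0.24437367]), 'orientation': array([-6.83506665e-04,  7.85983661e-01, -6.18246633e-01, -5.63526660e-04]), 'wrist_force': array([-0.25881535, -0.39805641,  1.46060014]), 'ft_torque': array([0.02219228, 0.06322871, 0.025261  ]), 'finger_gap': 0.08549837835470582} 0.014
scene {'vfov': 50.766009581164816, 'cx': 319.076432958619, 'cy': 197.36907855601373, 'position': array([-0.24091269,  0.33893114,  0.94522198]), 'attitude': array([ 0.18038071, -0.45682479,  0.81165693, -0.31620713])}
top {'vfov': 49.87837238527233, 'cx': 320.96740046917813, 'cy': 196.88817345951765, 'position': array([ 0.29732188, -0.09240907,  1.05595533]), 'attitude': array([ 0.06136731, -0.69908966,  0.709171  , -0.06770671])}
wrist {'vfov': 65.5859231234985, 'cx': 312.4194662457476, 'cy': 198.97290912389, 'position': array([ 0.20749074, -0.54033151,  0.37370871]), 'attitude': array([ 0.11464722,  0.77778682, -0.61121796, -0.09119365])}
```

View pics/scene0.png

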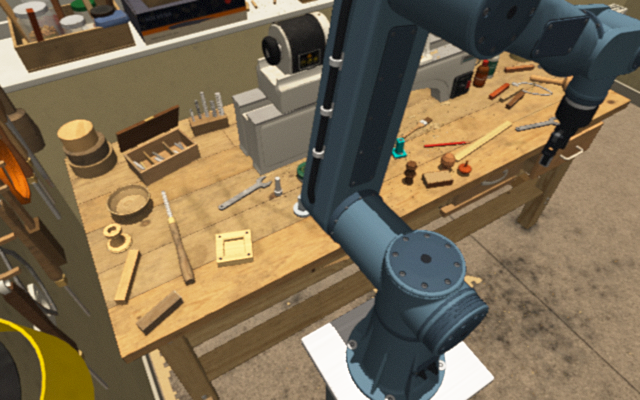

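View pics/top0.png

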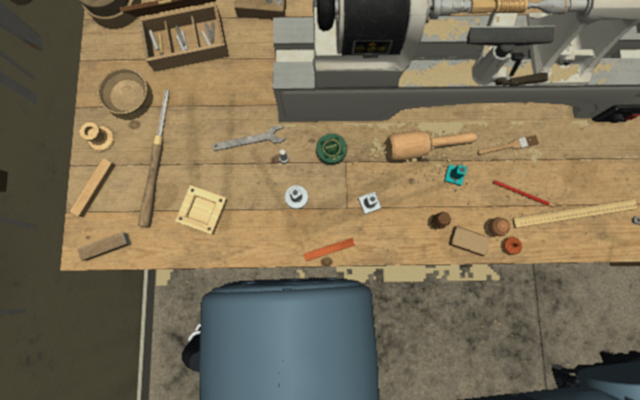

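View pics/wrist0.png

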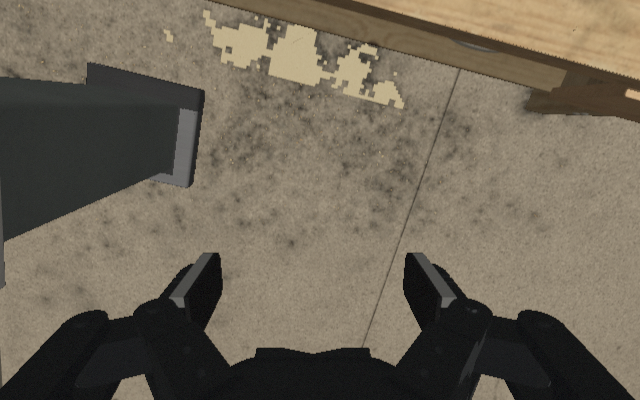

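The top view shows the square shoe at about (370,203), the round shoe at (296,196), the nest at (202,208) and the turquoise look-alike at (456,174). Next I'll measure these.

```bash
cat > h.py <<'E'
import numpy as np, cv2, pickle
from scipy.spatial.transform import Rotation as R
def cam(d):
    q=np.asarray(d["attitude"]); f=d["frame"].shape[0]/2/np.tan(np.radians(d["vfov"])/2)
    return R.from_quat([q[1],q[2],q[3],q[0]]).as_matrix(),np.asarray(d["position"]),f
def ray(d,uv,z):
    M,p,f=cam(d); uv=np.atleast_2d(np.asarray(uv,float))
    r=np.c_[(uv[:,0]-d["cx"])/f,(uv[:,1]-d["cy"])/f,np.ones(len(uv))]@M.T
    return p+r*((z-p[2])/r[:,2])[:,None]
def proj(d,P):
    M,p,f=cam(d); c=(np.atleast_2d(P)-p)@M
    return np.c_[c[:,0]/c[:,2]*f+d["cx"],c[:,1]/c[:,2]*f+d["cy"]]
E
python3 - <<'E'
from h import *
d=pickle.load(open("pics/top0.pkl","rb"));im=d["frame"][:,:,::-1]
a=cv2.resize(im[180:226,345:395],None,fx=8,fy=8,interpolation=cv2.INTER_CUBIC)
b=cv2.resize(im[180:236,172:232],None,fx=6.5,fy=6.5,interpolation=cv2.INTER_CUBIC)
H=max(a.shape[0],b.shape[0]);c=np.zeros((H,a.shape[1]+b.shape[1],3),np.uint8)
c[:a.shape[0],:a.shape[1]]=a;c[:b.shape[0],a.shape[1]:]=b
cv2.imwrite("pics/zoom0.png",c)
hsv=cv2.cvtColor(im,cv2.COLOR_BGR2HSV)
# square shoe: low saturation
def rect(mask,z,name,box):
    x0,y0,x1,y1=box;m=np.zeros_like(mask);m[y0:y1,x0:x1]=mask[y0:y1,x0:x1]
    cs,_=cv2.findContours(m,cv2.RETR_EXTERNAL,cv2.CHAIN_APPROX_NONE);k=max(cs,key=cv2.contourArea)
    r=cv2.minAreaRect(k);print(name,r,cv2.contourArea(k))
    P=ray(d,k[:,0].astype(float),z)[:,:2]
    rw=cv2.minAreaRect((P*1000).astype(np.float32));print('  world mm',rw)
rect(((hsv[:,:,1]<60)).astype(np.uint8),0.012,"shoe",(345,180,395,226))
rect(((hsv[:,:,1]<60)).astype(np.uint8),0.012,"round",(275,175,320,215))
for p in [(200,120),(190,190),(225,200),(370,212)]: print(p,hsv[p[1],p[0]])
rect(((hsv[:,:,2]>195)&(hsv[:,:,1]<130)).astype(np.uint8),0.024,"nest",(168,178,235,240))
print(ray(d,[[202,209],[370,203],[296,197],[456,174]],0.012))
E
```

```text
shoe ((369.2192077636719, 202.41778564453125), (18.492502212524414, 18.609542846679688), 69.44395446777344) 307.0
  world mm ((474.7823486328125, -222.06259155273438), (45.73911666870117, 45.8963508605957), 19.45606803894043)
round ((296.0000305175781, 196.50001525878906), (23.33452033996582, 23.33452033996582), 45.0) 428.0
  world mm ((492.2037353515625, -41.691871643066406), (58.49406814575195, 57.82860565185547), 44.17970275878906)
(200, 120) [ 18  99 165]
(190, 190) [ 24  83 191]
(225, 200) [ 21  98 135]
(370, 212) [ 17  51 146]
nest ((199.44825744628906, 209.37930297851562), (38.99601745605469, 41.59575653076172), 21.801406860351562) 1450.0
  world mm ((462.049072265625, 191.2071075439453), (95.54479217529297, 97.83573913574219), 69.73870849609375)
[[ 0.46402341  0.18869423  0.012     ]
 [ 0.4732781  -0.22385781  0.012     ]
 [ 0.49079411 -0.04166699  0.012     ]
 [ 0.54380987 -0.44159265  0.012     ]]
```

View pics/zoom0.png

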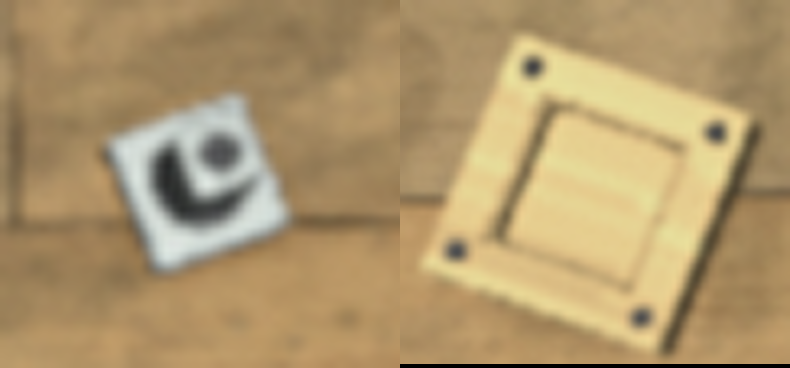

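```bash
python3 - <<'E'
from h import *
d=pickle.load(open("pics/top0.pkl","rb"))
z=np.array([(532,67),(716,132),(641,317),(456,250)],float)
uv=(z-[400,0]+.5)/6.5-.5+[172,180]
P=ray(d,uv,0.024);print(P,P.mean(0))
e=np.diff(np.r_[P,P[:1]],axis=0);print(np.degrees(np.arctan2(e[:,1],e[:,0])),np.linalg.norm(e,axis=1))
z=np.array([(108,143),(243,95),(289,220),(160,270)],float)
P=ray(d,(z+.5)/8-.5+[345,180],0.012);print(P.mean(0))
e=np.diff(np.r_[P,P[:1]],axis=0);print(np.degrees(np.arctan2(e[:,1],e[:,0])),np.linalg.norm(e,axis=1))
from bench import env
o=env.observe();q=o["orientation"];T=R.from_quat([q[1],q[2],q[3],q[0]]).as_matrix();print(T,o["t"])
dd=T.T@(np.array([0.4745,-0.2225,0.20])-o["eef_pos"]);print(dd,dd/0.25)
E
```

```text
[[0.50969684 0.21176941 0.024     ]
 [0.48394264 0.14209503 0.024     ]
 [0.41483182 0.16785644 0.024     ]
 [0.44076398 0.23717351 0.024     ]] [0.46230882 0.1897236  0.024     ]
[-110.28616036  159.55679835   69.48870718  -20.23055846] [0.07428188 0.07375605 0.074009   0.07346501]
[ 0.47508768 -0.22284738  0.012     ]
[ -71.03057779 -162.14851908  110.41543441   20.32170398] [0.04471219 0.04135296 0.04291747 0.04243993]
[[ 2.35574849e-01 -9.71856208e-01 -3.65399888e-05]
 [-9.71855267e-01 -2.35574673e-01  1.38339131e-03]
 [-1.35306533e-03 -2.90380619e-04 -9.99999042e-01]] 0.15
[-0.24651618 -0.40861913  0.04502189] [-0.98606473 -1.6344765   0.18008758]
```

>>> arm_command:
  commands:
    - [-0.1, -0.16, 0.02, 0, 85]
    - [-0.2, -0.33, 0.04, 0, 85]
    - [-0.3, -0.49, 0.06, 0, 85]
    - [-0.4, -0.66, 0.07, 0, 85]
    - [-0.49, -0.82, 0.09, 0, 85]

```text
t: 0.65
eef_pos: [0.3069, -0.3898, 0.2227]
orientation: [-0.0, 0.786, -0.618, 0.0]
wrist_force: [0.4, -0.1, 0.4]
finger_gap: 0.0849
```

>>> arm_command:
  commands:
    - [-0.1, -0.16, 0.02, -0.05, 85]
    - [-0.2, -0.33, 0.04, -0.1, 85]
    - [-0.3, -0.49, 0.06, -0.15, 85]
    - [-0.4, -0.66, 0.07, -0.19, 85]
    - [-0.49, -0.81, 0.09, -0.19, 85]
    - [-0.49, -0.81, 0.09, -0.19, 85]
    - [-0.49, -0.81, 0.09, -0.19, 85]

```text
t: 1.35
eef_pos: [0.474, -0.2236, 0.1998]
orientation: [0.0, 0.815, -0.579, -0.001]
wrist_force: [0.3, 0.8, -0.7]
finger_gap: 0.085
```

```bash
python3 - <<'E'
from h import *
from bench import env
o=env.observe();print(o["t"],o["eef_pos"],o["orientation"],o["wrist_force"])
d=env.grab_frame("wrist");cv2.imwrite("pics/w1.png",d["frame"][:,:,::-1]);pickle.dump(d,open("pics/w1.pkl","wb"))
print(proj(d,[[.4748,-.2225,.062],[.4748,-.2225,.012]]))
E
```

```text
1.35 [ 0.47402976 -0.22363718  0.19979469] [ 1.56573000e-04  8.15282709e-01 -5.79062853e-01 -5.40463458e-04] [ 0.30467242  0.8309216  -0.71343801]
[[312.37512689 190.59881721]
 [312.42352175 177.91988355]]
```

View pics/w1.png

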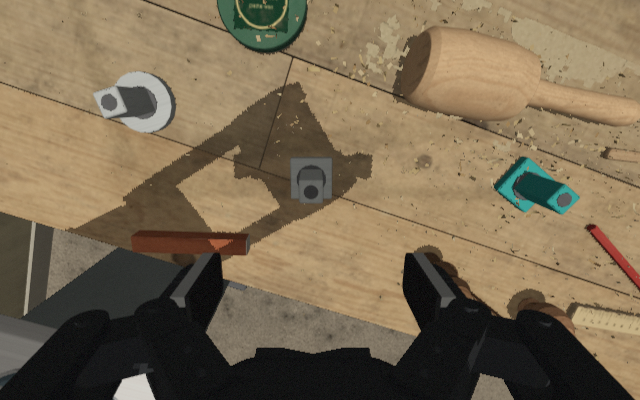

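The wrist view shows the bare-steel square foot centred at about (311,179), square with the jaws. That is within 1.5 mm of the prediction. I'll descend and grasp.

>>> arm_command:
  commands:
    - [0, 0, 0.16, 0, 85]
    - [0, 0, 0.32, 0, 85]
    - [0, 0, 0.45, 0, 85]
    - [0, 0, 0.55, 0, 85]
    - [0, 0, 0.61, 0, 85]
    - [0, 0, 0.64, 0, 85]
    - [0, 0, 0.64, 0, 85]

```text
t: 2.1
eef_pos: [0.4727, -0.2254, 0.0396]
orientation: [0.0, 0.814, -0.581, -0.001]
wrist_force: [-0.7, 0.5, -0.7]
finger_gap: 0.0851
```

>>> arm_command:
  commands:
    - [0, 0, 0, 0, 10]
    - [0, 0, 0, 0, 10]
    - [0, 0, 0, 0, 10]
    - [0, 0, 0, 0, 10]
    - [0, 0, 0, 0, 10]
    - [0, 0, 0, 0, 10]
    - [0, 0, 0, 0, 10]
    - [0, 0, 0, 0, 10]
  grip_force: 60

```text
t: 2.9
eef_pos: [0.4741, -0.2246, 0.041]
orientation: [-0.0, 0.815, -0.58, 0.0]
wrist_force: [-0.7, 2.3, 5.7]
finger_gap: 0.021
```

>>> arm_command:
  commands:
    - [0, 0, -0.1, 0, 10]
    - [0, 0, -0.24, 0, 10]
    - [0, 0, -0.4, 0, 10]
    - [0, 0, -0.52, 0, 10]
    - [0, 0, -0.6, 0, 10]
    - [0, 0, -0.6, 0, 10]

```text
t: 3.5
eef_pos: [0.4753, -0.2257, 0.1932]
orientation: [0.0, 0.815, -0.58, 0.003]
wrist_force: [0.3, 0.0, -3.8]
finger_gap: 0.0214
```

```bash
python3 - <<'E'
from h import *
from bench import env
d=env.grab_frame("wrist");cv2.imwrite("pics/w2.png",d["frame"][:,:,::-1])
o=env.observe();print(o["t"],o["eef_pos"],o["orientation"],o["wrist_force"],o["finger_gap"])
q=o["orientation"];T=R.from_quat([q[1],q[2],q[3],q[0]]).as_matrix()
print(np.degrees(np.arctan2(T[1,0],T[0,0])),T.T@(np.array([.4623,.190,.19])-o["eef_pos"])/.25)
E
```

```text
3.55 [ 0.47422683 -0.22500228  0.19095854] [ 1.04492834e-04  8.14517021e-01 -5.80138443e-01  1.18225346e-03] [-0.29972192 -0.26199626 -4.23880272] 0.021257777669961352
-70.92068911954496 [-1.58441878e+00 -4.97530554e-01  1.18836249e-03]
```

View pics/w2.png

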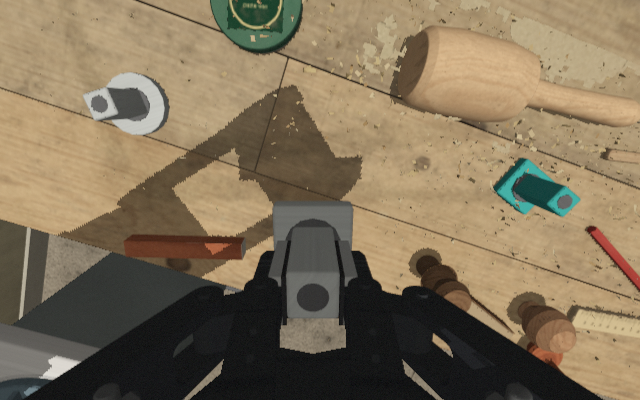

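The shoe is held upright: foot at (313,230), force −4 N. I'll carry it high over to the nest.

>>> arm_command:
  commands:
    - [-0.12, -0.04, 0, 0, 10]
    - [-0.28, -0.09, 0, 0, 10]
    - [-0.46, -0.145, 0, 0, 10]
    - [-0.63, -0.2, 0, 0, 10]
    - [-0.8, -0.25, 0, 0, 10]

```text
t: 4.05
eef_pos: [0.4658, -0.0132, 0.1878]
orientation: [0.001, 0.814, -0.58, -0.002]
wrist_force: [0.6, 0.2, -1.7]
finger_gap: 0.0212
```

>>> arm_command:
  commands:
    - [-0.17, -0.05, 0, -0.15, 10]
    - [-0.34, -0.1, 0, -0.35, 10]
    - [-0.5, -0.16, 0, -0.55, 10]
    - [-0.66, -0.21, 0, -0.75, 10]
    - [-0.74, -0.235, 0, -0.88, 10]
    - [-0.784, -0.248, 0, -0.88, 10]

```text
t: 4.65
eef_pos: [0.4602, 0.1919, 0.1879]
orientation: [0.001, 0.922, -0.387, -0.002]
wrist_force: [0.5, -0.6, -3.9]
finger_gap: 0.0211
```

>>> arm_command:
  commands:
    - [0, 0, 0, -0.2, 10]
    - [0, 0, 0, -0.45, 10]
    - [0, 0, 0, -0.7, 10]
    - [0, 0, 0, -0.85, 10]
    - [0, 0, 0, -0.88, 10]
    - [0, 0, 0, -0.88, 10]
    - [0, 0, 0, -0.88, 10]

```text
t: 5.35
eef_pos: [0.4619, 0.1898, 0.1897]
orientation: [0.0, 0.984, -0.179, -0.0]
wrist_force: [-0.1, 0.0, -2.8]
finger_gap: 0.0212
```

```bash
python3 - <<'E'
from h import *
from bench import env
o=env.observe();print(o["t"],o["eef_pos"],o["orientation"],o["wrist_force"],o["finger_gap"])
q=o["orientation"];T=R.from_quat([q[1],q[2],q[3],q[0]]).as_matrix()
print(np.degrees(np.arctan2(T[1,0],T[0,0])))
for n in("wrist","top","scene"):
  d=env.grab_frame(n);pickle.dump(d,open(f"pics/{n}3.pkl","wb"));im=d["frame"][:,:,::-1]
  cv2.imwrite(f"pics/{n}3.png",im)
E
```

```text
5.35 [0.46185327 0.18982745 0.18970151] [ 2.06496794e-04  9.83786264e-01 -1.79344182e-01 -4.55838155e-04] [-0.09791647  0.02179513 -2.81249899] 0.021165918289590982
-20.663141236522794
```

View pics/wrist3.png

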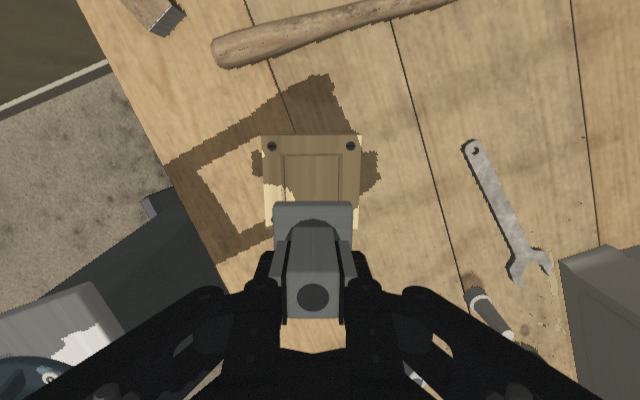

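View pics/scene3.png

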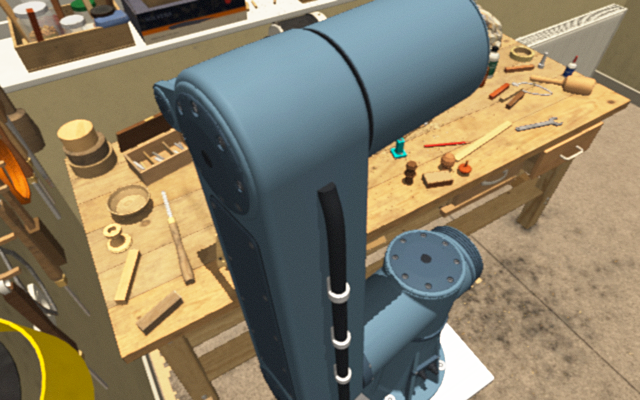

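```bash
python3 - <<'E'
from h import *
d=pickle.load(open("pics/wrist3.pkl","rb"))
S=ray(d,[[272,146],[351,145.5]],.024);print(S, "mid",S.mean(0))
e=S[1]-S[0];print(np.degrees(np.arctan2(e[1],e[0])),np.linalg.norm(e))
u=e[:2]/np.linalg.norm(e[:2]);print("tool x",u)
n=np.array([u[1],-u[0]])  # tool y
m=S.mean(0)[:2];print("centre cand",m+n*.037,m-n*.037)
F=ray(d,[[273,203],[352,202.5]],.1607);print(F,np.linalg.norm(F[1]-F[0]))
m=F.mean(0)[:2];print("foot centre",m+n*.022,m-n*.022)
t=pickle.load(open("pics/wrist3.pkl","rb"))
E
```

```text
[[0.43914558 0.23845256 0.024     ]
 [0.50908097 0.21263931 0.024     ]] mid [0.47411328 0.22554594 0.024     ]
-20.259173740124744 0.07454718153965405
tool x [ 0.93813591 -0.34626727]
centre cand [0.46130139 0.19083491] [0.48692517 0.26025697]
[[0.4506772  0.22022527 0.1607    ]
 [0.49029807 0.2056256  0.1607    ]] 0.042225157673722626
foot centre [0.46286975 0.19228645] [0.47810551 0.23356443]
```

>>> arm_command:
  commands:
    - [0, 0.006, 0.1, 0, 10]
    - [0, 0.006, 0.22, 0, 10]
    - [0, 0.006, 0.34, 0, 10]
    - [0, 0.006, 0.42, 0, 10]
    - [0, 0.006, 0.46, 0, 10]
    - [0, 0.006, 0.47, 0, 10]
    - [0, 0.006, 0.47, 0, 10]

```text
t: 6.2
eef_pos: [0.462, 0.1889, 0.0733]
orientation: [-0.0, 0.984, -0.178, 0.0]
wrist_force: [-0.1, -0.3, -4.0]
finger_gap: 0.0214
```

>>> arm_command:
  commands:
    - [0, 0, 0.01, 0, 10]
    - [0, 0, 0.02, 0, 10]
    - [0, 0, 0.03, 0, 10]
    - [0, 0, 0.04, 0, 10]
    - [0, 0, 0.04, 0, 10]

```text
t: 6.7
eef_pos: [0.4613, 0.1888, 0.0625]
orientation: [0.0, 0.984, -0.178, -0.0]
wrist_force: [-0.1, 0.3, -3.4]
finger_gap: 0.0212
```

```bash
python3 - <<'E'
from h import *
from bench import env
o=env.observe();print(o["t"],o["eef_pos"],o["wrist_force"],o["finger_gap"])
d=env.grab_frame("wrist");cv2.imwrite("pics/w4.png",d["frame"][:,:,::-1])
E
```

```text
6.7 [0.46130925 0.18877624 0.06251274] [-0.11864478  0.25463953 -3.39735893] 0.021242972113758578
```

View pics/w4.png

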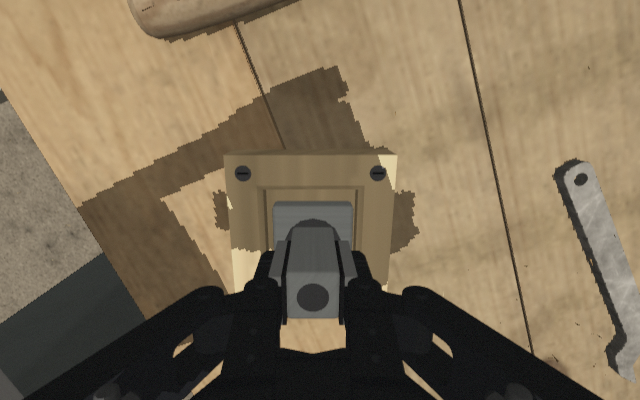

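The foot spans columns 273–352, between the pocket walls at about 262 and 362, with a gap ahead as well. It is centred and there is no contact force, so I'll lower it.

>>> arm_command:
  commands:
    - [0, 0, 0.01, 0, 10]
    - [0, 0, 0.02, 0, 10]
    - [0, 0, 0.03, 0, 10]
    - [0, 0, 0.036, 0, 10]
    - [0, 0, 0.04, 0, 10]
    - [0, 0, 0.04, 0, 10]

```text
t: 7.35
eef_pos: [0.4614, 0.1888, 0.0526]
orientation: [0.0, 0.984, -0.178, -0.0]
wrist_force: [-0.8, 0.5, -3.9]
finger_gap: 0.021
```

>>> arm_command:
  commands:
    - [0, 0, 0.004, 0, 10]
    - [0, 0, 0.008, 0, 10]
    - [0, 0, 0.008, 0, 10]

```text
t: 7.65
eef_pos: [0.4617, 0.1888, 0.0509]
orientation: [-0.0, 0.984, -0.178, 0.0]
wrist_force: [-0.5, -0.1, -1.2]
finger_gap: 0.021
```

>>> arm_command:
  commands:
    - [0, 0, 0.003, 0, 10]
    - [0, 0, 0.003, 0, 10]

```text
t: 7.85
eef_pos: [0.4617, 0.1888, 0.051]
orientation: [0.0, 0.984, -0.178, 0.0]
wrist_force: [-4.9, -0.7, 6.3]
finger_gap: 0.0215
```

It made contact at 0.051, the expected seated height. I'll release.

>>> arm_command:
  commands:
    - [0, 0, 0, 0, 30]
    - [0, 0, 0, 0, 45]
    - [0, 0, 0, 0, 60]
    - [0, 0, 0, 0, 60]
    - [0, 0, 0, 0, 60]
    - [0, 0, 0, 0, 60]

```text
t: 8.45
eef_pos: [0.4615, 0.1888, 0.05]
orientation: [0.0, 0.984, -0.178, -0.0]
wrist_force: [0.0, 0.0, 0.0]
finger_gap: 0.0597
```

>>> arm_command:
  commands:
    - [0, 0, -0.05, 0, 60]
    - [0, 0, -0.15, 0, 60]
    - [0, 0, -0.3, 0, 60]
    - [0, 0, -0.45, 0, 60]
    - [0, 0, -0.55, 0, 60]
    - [0, 0, -0.6, 0, 60]
    - [0, 0, -0.6, 0, 60]

```text
t: 9.15
eef_pos: [0.4627, 0.189, 0.2023]
orientation: [-0.001, 0.984, -0.178, 0.002]
wrist_force: [-0.7, 0.6, -0.8]
finger_gap: 0.0601
```

```bash
python3 - <<'E'
from h import *
from bench import env
o=env.observe();print(o["t"],o["eef_pos"],o["wrist_force"],o["finger_gap"])
d=env.grab_frame("wrist");cv2.imwrite("pics/w5.png",d["frame"][:,:,::-1]);pickle.dump(d,open("pics/w5.pkl","wb"))
print(proj(d,[[.4618,.190,.022],[.4618,.190,.072]]))
E
```

```text
9.15 [0.46273818 0.1890249  0.20229079] [-0.67122287  0.57564277 -0.80210402] 0.06007489455661943
[[310.67460941 180.98097086]
 [310.57095268 194.34813937]]
```

View pics/w5.png

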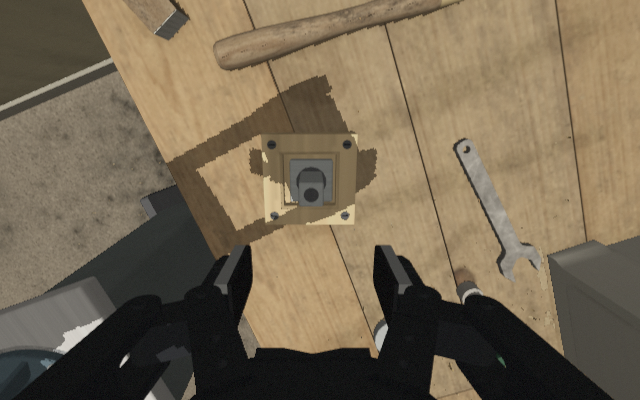

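The shoe stands in the pocket. Its foot is centred at about (311,181) and its tip at (311,195), against predicted (310.7,181.0) and (310.6,194.3) for seated and upright. The gripper is clear.

```bash
python3 -c "
from bench import env
print(env.sign_off())"
```

```text
the job is handed in; nothing more can be done
None
```

I gripped the square-footed shoe by its shank, carried it over at height and lowered it into the nest pocket. I then released it, backed the gripper off and handed the job in after about 9 s.

- **Seating:** The shoe never caught on the rim. It met the pocket floor with the TCP at 0.051 m, the height expected for a fully seated foot, at about 6 N.
- **Last wrist picture:** The foot lies inside the pocket walls on all sides. Foot centre and shank top are within about 1 px (roughly 1 mm) of where a seated, upright shoe would appear. The gripper was about 150 mm higher by then and touching nothing.
- **Disagreements:** The top and wrist views put the nest centre about 1.5 mm apart, well within the 5 mm of play. No check failed.
- **Not checked at the end:** I took no final picture of the round shoe. I passed it with the foot at about 0.15 m, well above its 62 mm.

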